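# Tighten the tapered drain plug until snug

### The job

Of the two grey housings on the table, one has a tapered drain plug with a T-bar head that is still loose. Turn that plug clockwise until it bites and goes snug, so that it carries the tab of the ring beneath it round to between the two raised ribs on the housing, no farther; then let go. Leave the hex-headed plug on the other housing as it is.

Things in the scene. Friction and masses are not known exactly. Their poses are not given: they have to be found in the camera images.
- drain_plug_bar (a point): Centre of the drain plug's level steel T-bar head, on the screw axis. Bar: 50 mm long (x axis), 14 wide (y), 20 high; z up. Below it a neck 12 mm thick, then the tapered shank 33 mm across, whose top is 22 mm below this point. Turns only (does not sink), clockwise from above to tighten; one grasp across the 14 mm width can do the 0.5 to 1.5 rad needed. Stays where left.
- drain_housing: Fixed grey casing 120 mm square under the drain plug; origin at its underside's centre, z up, side port (round stub) toward its -x. Round top face 51 mm above the table, 45 below the bar's centre. In it the plug runs loosely (0.015 N m) for 0.25 to 0.8 rad, different each time and not to be told from the bar's direction; then the taper bites: about 0.1 N m, rising gently.
- telltale (a joint): Turn (rad, clockwise from above) of the thin dark ring under the plug, 52 mm across; its tab reaches 43 mm from the axis. 0 (tab toward side port) while the plug is loose; once the taper bites it turns with the plug and stays there. Only the plug moves it. Two raised ribs on the face, 44 to 51 mm from the axis, mark 0.21 rad (12 degrees, snug) and 0.79 rad (45 degrees, too tight).
- hex_plug (a joint): Turn (rad, clockwise from above) of the low steel hex-headed plug, 28 mm across flats, on the other housing, which is alike but has no ring, tab or ribs. Reads 0 at the start and shall stay as it is. Its top lies 70 mm above the table.
There are look-alikes about, which are no part of the job. Leave any blue or pink look-alike of the drain_housing alone.

How it is judged:
By the outcome, as a careful person would: the job done as asked, in the order asked, and still so for the second after the job is handed in, with the robot touching nothing.
It also fails if it takes over 32 s, if anything falls off the work surface, if the arm or the gripper's body presses on something with over 40 N, if the wrist force passes 120 N, or if a joint passes its speed limit or range.

### The arm

A 6-joint arm with a two-finger parallel gripper is mounted at the origin on a cart in front of the work surface, level with it; the furniture and walls round the work are solid. World frame = base frame: x ahead of the robot, y to its left, z up, the work surface at z = 0. Lengths are in m, angles in rad, forces in N, time in s.
With the tool pointing down it reaches from about 0.25 to 0.775 m from the base axis. Payload 4 kg.
Tool frame: the origin (TCP) lies between the finger pads; the fingertips stand 11 mm ahead of it and the grasp point (between the pads) lies 8 mm behind it; z points along the fingers, y is the direction in which the jaws open and shut (so a half turn about z gives the same grasp; the last joint's range is limited). The gripper opens to 94 mm and grips with 3 to 60 N. Pads are 16 mm wide; open, the fingers measure 119 mm over their backs; the gripper's body (75 mm by 177 mm) begins 78 mm behind the grasp point.
Start: joints at [1.125, 0.087, 1.371, -0, 1.684, -0.103], TCP at [0.185, 0.518, 0.217] pointing down, gripper open.
Joint ranges: [-3.1, 3.1], [-0.76, 2.03], [0.27, 2.55], [-1.08, 4.22], [0.17, 2.65], [-2.57, 2.57]. Speed limits (rad/s): [2.79, 2.79, 3.14, 3.14, 3.14, 3.14].

### API

Orientations are given as a rotation vector (axis times angle).
In Python, from station import monitor, viewer, ticket gives the robot as it stands.
- The arm moves only by the shell command python3 -m inch 'ROWS' [FORCE]. ROWS is a JSON object of lists of equal length, an entry for each row: "grip": the finger opening in mm, from 0 to 94; "delta_pos": the shift along the tool's x, y, z as a fraction of full scale, a list of three; "dr": the turn, a rotation vector about the tool's x, y, z as a fraction of full scale, a list of three. A call has 1 to 8 rows; each row is the pose to reach, as a shift and turn from the pose measured when the call began, along the tool's axes at that moment; what a row does not reach only later rows make up. Full scale, the value 1, is 15 cm for a shift and 2 rad for a turn. A row lasts 1/8 s, in which the tool goes at most 62.5 mm and 10.7 degrees, less where a joint would pass 70% of its speed; a pose out of reach is approached as far as the arm can. A call with a number of a shift or a turn outside -1 to 1 is refused whole. A call with a gripper value outside its range is refused whole. The fingers move at their own pace and stop on an object; FORCE is the grip in N (left out, the last holds). Time passes only in rows, so rows that repeat a pose let the fingers close. It gives the time, the measured TCP pose, the force and the opening at its end, in the units of the state.
- monitor.observe(): the state, without advancing time (a new reading comes with each control period).
- viewer.get_image(name): name is "scene" or "top" or "wrist"; returns a dict with "image" (420x560x3 uint8, red, green, blue), "depth" (420x560 float32, m along the optical axis (not along the pixel's ray), 0 where there is no reading), "fx", "fy", "cx", "cy" (pixels), "rvec" (rotation vector, rad) and "tvec" (3), from world to camera coordinates, as OpenCV has them; the wrist camera has in their place "T_tool_cam" (4x4, takes a point from camera to tool coordinates, whose origin is the TCP and whose axes are the flange's). Camera axes: x right, y down, z forward; pixel columns grow to the right and rows downward; lengths in m; the calibration is good to about 2 mm. A picture is of the moment at which its call begins: read the wrist's pose just before it.
- ticket.sign_off(): hands the job in, once; it reports no verdict.
The state is a dict: "clock": time; "qpos": joint angles; "qd": joint speeds; "tau": joint torques, N m; "eef_pos": TCP position; "tcp_rot": TCP orientation; "ft_force": force on the tool from outside, world axes, zero at the start; "moment": the same for the moment, N m; "grip_width": finger opening in m.
Only numpy, scipy, OpenCV 4.12 (cv2) and the standard library are available. Lean on these libraries where they do the work, as an engineer would, in place of code of your own. Each camera call takes 0.05 s, during which the arm holds its last target. There are 200 camera calls.

## Working session

There is one attempt and no reset: what is moved stays moved. The work goes in short steps, Python scripts to look and compute and a shell command to move; the robot and the scene stay as the last step left them, time stands still between calls to the robot, and variables do not carry over. Pictures are saved under pics/ and viewed, about 8 in all and at most 12, crops included, and the job is handed in when it is done.

```bash
mkdir -p pics; cat > h.py <<'E'
import numpy as np, cv2
from scipy.spatial.transform import Rotation as R
from station import monitor, viewer, ticket
def pts(d, T=None):
    """world XYZ image"""
    z=d["depth"]; v,u=np.indices(z.shape)
    P=np.stack([(u-d["cx"])/d["fx"]*z,(v-d["cy"])/d["fy"]*z,z],-1)
    if T is None:
        r=R.from_rotvec(d["rvec"]).as_matrix(); return (P-np.array(d["tvec"]).ravel())@r
    return P@T[:3,:3].T+T[:3,3]
def Twt(s):
    T=np.eye(4);T[:3,:3]=R.from_rotvec(s["tcp_rot"]).as_matrix();T[:3,3]=s["eef_pos"];return T
def grab(name):
    s=monitor.observe(); d=viewer.get_image(name)
    T=Twt(s)@np.array(d["T_tool_cam"]) if name=="wrist" else None
    return s,d,pts(d,T)
def save(im,f): cv2.imwrite("pics/"+f,cv2.cvtColor(im,cv2.COLOR_RGB2BGR))
E
python3 - <<'E'
from h import *
s,d,P=grab("top"); save(d["image"],"top.png"); np.savez("top.npz",im=d["image"],P=P)
print(s); print({k:d[k] for k in("fx","cx","cy","rvec","tvec")})
s,d,P=grab("scene"); save(d["image"],"scene.png"); np.savez("scene.npz",im=d["image"],P=P)
E
```

```text
{'clock': 0.0, 'qpos': array([ 1.12489505e+00,  8.79460185e-02,  1.37228573e+00, -5.70857177e-05,
        1.68361777e+00, -1.03143278e-01]), 'qd': array([ 0.00145168,  0.00108966, -0.00049127, -0.00202438, -0.00025176,
        0.00026893]), 'tau': array([-1.67972316e-04, -3.40163612e+01, -3.02439201e+01,  7.20298709e-02,
        3.25931946e-02, -1.57507898e-04]), 'eef_pos': array([0.18465415, 0.51749299, 0.21529312]), 'tcp_rot': array([-0.53568583, -3.09501738,  0.00343588]), 'ft_force': array([ 0.18449107, -0.08388732,  0.67693768]), 'moment': array([-0.04019714,  0.01641356, -0.00524077]), 'grip_width': 0.09432605198338079}
{'fx': 501.76877283491507, 'cx': 271.3544066003588, 'cy': 210.60864151003398, 'rvec': array([ 2.20338299, -2.15131297,  0.12277908]), 'tvec': array([-0.04228187,  0.4407821 ,  1.3028783 ])}
```

View pics/top.png

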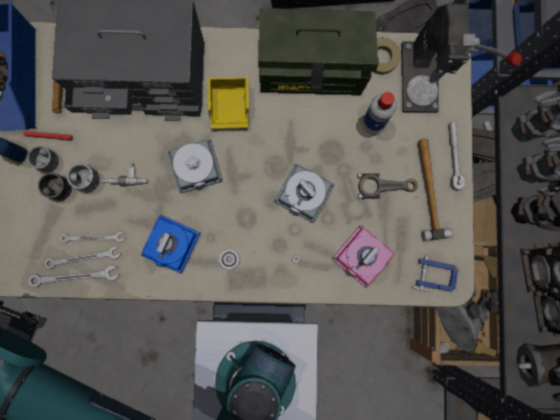

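View pics/scene.png

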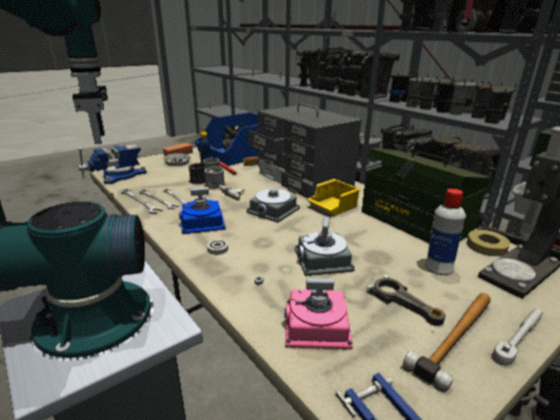

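Candidates in the top view are the grey housing with a T-bar at (305,190), the grey hex-headed one at (193,165), the blue look-alike at (170,243) and the pink look-alike at (363,255). The target is (305,190), so I'll check it in a close crop.

```bash
python3 - <<'E'
from h import *
t=np.load("top.npz"); im,P=t["im"],t["P"]
c=im[155:230,265:345]; save(cv2.resize(c,None,fx=7,fy=7,interpolation=cv2.INTER_CUBIC),"crop.png")
sub=P[155:230,265:345]; 
m=(sub[...,2]>.085)&(sub[...,2]<.12); q=sub[m]; print(m.sum(),q.mean(0),q.min(0),q.max(0))
r=cv2.minAreaRect((q[:,:2]*1000).astype(np.float32)); print(r)
h=(sub[...,2]>.03)&(sub[...,2]<.12); q=sub[h]; r=cv2.minAreaRect((q[:,:2]*1000).astype(np.float32)); print(r)
f=(sub[...,2]>.045)&(sub[...,2]<.06);print(sub[f].mean(0))
E
```

```text
126 [ 0.49303087 -0.11772281  0.10559666] [ 0.47237784 -0.13819243  0.09041964] [ 0.51491141 -0.09785662  0.11457808]
((493.8306884765625, -118.26319122314453), (48.352272033691406, 14.142590522766113), 43.34827423095703)
((489.1737365722656, -115.99915313720703), (105.78807830810547, 116.05632781982422), 62.3530158996582)
[ 0.49202183 -0.11740483  0.05140941]
```

View pics/crop.png

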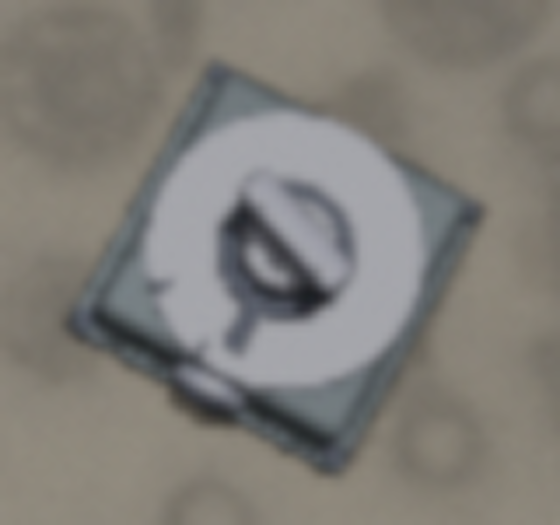

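The crop shows the grey housing with the bright T-bar running from (250,185) to (335,280). The ring's tab is at (237,340), toward the port at (205,390), and the ribs clockwise of it are at (205,350) and (160,288). This is the target: the axis is near (0.494,-0.118) and the bar lies at about 43° to world x. I'll move above it while staying high.

```bash
python3 -m inch '{"grip":[94,94,94,94,94],"delta_pos":[[-0.25,-0.25,0],[-0.5,-0.5,0],[-0.75,-0.75,0],[-1,-1,0],[-1,-1,0]],"dr":[[0,0,0],[0,0,0],[0,0,0],[0,0,0],[0,0,0]]}' 20
python3 -m inch '{"grip":[94,94,94,94,94],"delta_pos":[[-0.25,-0.25,0],[-0.5,-0.5,0],[-0.75,-0.75,0],[-1,-1,0],[-1,-1,0]],"dr":[[0,0,0],[0,0,0],[0,0,0],[0,0,0],[0,0,0]]}'
python3 -m inch '{"grip":[94,94,94,94,94,94,94],"delta_pos":[[-0.25,-0.25,0],[-0.5,-0.5,0],[-0.75,-0.75,0],[-1,-1,0],[-1,-1,0],[-1,-1,0],[-1,-1,0]],"dr":[[0,0,0.08],[0,0,0.16],[0,0,0.25],[0,0,0.33],[0,0,0.42],[0,0,0.5],[0,0,0.5]]}'
cat > rel.py <<'E'
from h import *
import sys
# args: target x y z, tool-y angle deg -> shift/turn in interface units
x,y,z,a=map(float,sys.argv[1:5]); s=monitor.observe(); M=Twt(s)[:3,:3]
print("q",s["qpos"].round(3),"shift",(M.T@(np.array([x,y,z])-s["eef_pos"])/.15).round(3))
c=np.radians(a); Y=np.array([np.cos(c),np.sin(c),0]);Z=np.array([0,0,-1.]);G=np.stack([np.cross(Y,Z),Y,Z],1)
print("turn",(R.from_matrix(M.T@G).as_rotvec()/2).round(3))
E
python3 rel.py 0.494 -0.118 0.215 -47
```

```text
clock: 0.72
eef_pos: [0.2765, 0.3236, 0.2155]
tcp_rot: [-0.544, -3.094, 0.004]
ft_force: [0.1, 0.4, -0.1]
grip_width: 0.094
clock: 1.35
eef_pos: [0.3673, 0.1297, 0.2155]
tcp_rot: [-0.553, -3.092, 0.004]
ft_force: [0.1, 0.0, -0.1]
grip_width: 0.0939
clock: 2.22
eef_pos: [0.4565, -0.0611, 0.2154]
tcp_rot: [-1.962, -2.453, 0.003]
ft_force: [0.5, -0.4, -0.2]
grip_width: 0.0941
q [-0.255 -0.112  1.57  -0.002  1.685 -0.476] shift [-0.425  0.161  0.003]
turn [-0.001  0.001  0.521]
```

```bash
python3 -m inch '{"grip":[94,94,94,94,94,94,94,94],"delta_pos":[[-0.21,0.08,0],[-0.42,0.16,0],[-0.42,0.16,0],[-0.42,0.16,0],[-0.42,0.16,0],[-0.42,0.16,0],[-0.42,0.16,0],[-0.42,0.16,0]],"dr":[[0,0,0.08],[0,0,0.16],[0,0,0.25],[0,0,0.33],[0,0,0.42],[0,0,0.52],[0,0,0.52],[0,0,0.52]]}'
python3 - <<'E'
from h import *
s,d,P=grab("wrist"); save(d["image"],"w1.png"); np.savez("w1.npz",im=d["image"],P=P)
m=(P[...,2]>.085)&(P[...,2]<.125)&(np.hypot(P[...,0]-.494,P[...,1]+.118)<.045); q=P[m]; print(m.sum(),q.min(0),q.max(0))
t=q[q[:,2]>q[:,2].max()-.008]; print(cv2.minAreaRect((t[:,:2]*1000).astype(np.float32)), np.median(t[:,2]))
E
python3 rel.py 0.494 -0.118 0.215 -47
```

```text
clock: 3.22
eef_pos: [0.494, -0.1165, 0.2153]
tcp_rot: [2.919, 1.161, -0.004]
ft_force: [-0.0, -0.4, 0.1]
grip_width: 0.0942
697 [ 0.47443534 -0.13751961  0.09174592] [ 0.51754665 -0.09735086  0.10971027]
((496.3935241699219, -117.67332458496094), (49.043495178222656, 13.168901443481445), 43.186946868896484) 0.10746986760767269
q [-0.343 -0.006  1.47  -0.002  1.68   0.472] shift [-0.006  0.007  0.002]
turn [-0.     0.001  0.003]
```

View pics/w1.png

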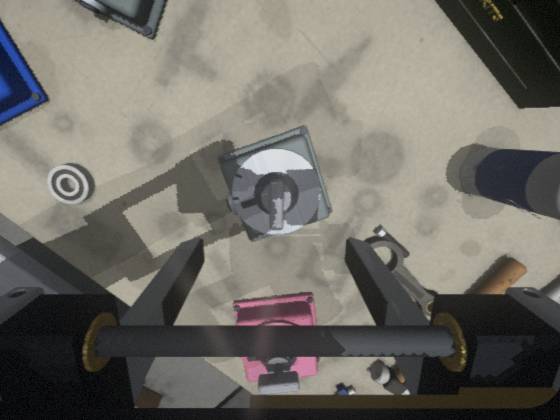

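The wrist view shows the bar at about (278,205) lined up between the open fingers, with the tab at (243,200). The two views agree on the centre to within 2 mm, so I'll descend and grip.

```bash
python3 rel.py 0.495 -0.118 0.092 -46.8
python3 -m inch '{"grip":[60,60,60,60,60,60],"delta_pos":[[-0.01,0.01,0.25],[-0.01,0.01,0.45],[-0.01,0.01,0.65],[-0.01,0.01,0.8],[-0.01,0.01,0.82],[-0.01,0.01,0.82]],"dr":[[0,0,0],[0,0,0],[0,0,0],[0,0,0],[0,0,0],[0,0,0]]}'
python3 rel.py 0.495 -0.118 0.092 -46.8
```

```text
q [-0.343 -0.006  1.47  -0.002  1.68   0.472] shift [0.001 0.012 0.822]
turn [-0.     0.001  0.001]
clock: 4.03
eef_pos: [0.494, -0.119, 0.093]
tcp_rot: [2.919, 1.16, -0.003]
ft_force: [-0.0, 0.2, 0.3]
grip_width: 0.0599
q [-0.347  0.053  1.655 -0.002  1.434  0.467] shift [ 0.009 -0.     0.007]
turn [0.    0.001 0.001]
```

```bash
python3 -m inch '{"grip":[25,10,0,0,0,0,0,0],"delta_pos":[[0.01,0,0],[0.01,0,0],[0.01,0,0],[0.01,0,0],[0.01,0,0],[0.01,0,0],[0.01,0,0],[0.01,0,0]],"dr":[[0,0,0],[0,0,0],[0,0,0],[0,0,0],[0,0,0],[0,0,0],[0,0,0],[0,0,0]]}' 20
python3 -c "
from h import *
s=monitor.observe();print(s['eef_pos'],s['ft_force'].round(2),s['moment'].round(3),s['grip_width'])"
```

```text
clock: 5.03
eef_pos: [0.4951, -0.1179, 0.093]
tcp_rot: [2.919, 1.161, -0.003]
ft_force: [-0.4, 0.0, 1.2]
grip_width: 0.0139
[ 0.49507483 -0.11792121  0.09300167] [-0.4   0.02  1.2 ] [-0.052  0.12   0.058] 0.013937480870554905
```

Gripped: the opening is 13.9 mm and forces are small. Now I'll turn clockwise (tool +z) in small steps and watch the moment.

```bash
cat > st.py <<'E'
from h import *
s=monitor.observe(); y=Twt(s)[:3,1]
print("t",round(s['clock'],2),"turned",round(np.radians(-46.8)-np.arctan2(y[1],y[0]),3),"pos",s['eef_pos'].round(4),"F",s['ft_force'].round(1),"M",s['moment'].round(3))
E
python3 st.py
python3 -m inch '{"grip":[0,0],"delta_pos":[[0,0,0],[0,0,0]],"dr":[[0,0,0.05],[0,0,0.05]]}' >/dev/null; python3 st.py
python3 -m inch '{"grip":[0,0],"delta_pos":[[0,0,0],[0,0,0]],"dr":[[0,0,0.05],[0,0,0.05]]}' >/dev/null; python3 st.py
python3 -m inch '{"grip":[0,0],"delta_pos":[[0,0,0],[0,0,0]],"dr":[[0,0,0.03],[0,0,0.03]]}' >/dev/null; python3 st.py
```

```text
t 5.03 turned -0.003 pos [ 0.4951 -0.1179  0.093 ] F [-0.4  0.   1.2] M [-0.052  0.12   0.058]
t 5.28 turned 0.096 pos [ 0.495  -0.1179  0.093 ] F [ 0.  -0.3  0.1] M [-0.011  0.159  0.004]
t 5.53 turned 0.194 pos [ 0.495  -0.1178  0.093 ] F [-0.7  0.1 -0.1] M [0.023 0.197 0.01 ]
t 5.78 turned 0.251 pos [ 0.495  -0.1178  0.093 ] F [0.4 0.4 0.9] M [-0.013  0.224 -0.006]
```

```bash

python3 -m inch '{"grip":[0,0],"delta_pos":[[0,0,0],[0,0,0]],"dr":[[0,0,0.03],[0,0,0.03]]}' >/dev/null; python3 st.py
python3 -m inch '{"grip":[0,0],"delta_pos":[[0,0,0],[0,0,0]],"dr":[[0,0,0.03],[0,0,0.03]]}' >/dev/null; python3 st.py
python3 -m inch '{"grip":[0,0],"delta_pos":[[0,0,0],[0,0,0]],"dr":[[0,0,0.03],[0,0,0.03]]}' >/dev/null; python3 st.py
```

```text
t 6.03 turned 0.309 pos [ 0.495  -0.1178  0.093 ] F [-1.   0.3  0.3] M [0.042 0.245 0.02 ]
t 6.28 turned 0.366 pos [ 0.495  -0.1178  0.093 ] F [-0.5  0.   1. ] M [ 0.051  0.19  -0.023]
t 6.53 turned 0.424 pos [ 0.4949 -0.1178  0.093 ] F [-0.7  1.   1.3] M [ 0.098  0.182 -0.055]
```

```bash
python3 - <<'E'
from h import *
s,d,P=grab("wrist"); t,e,_=grab("top"); a=cv2.resize(d["image"][100:270,170:400],None,fx=2.2,fy=2.2,interpolation=cv2.INTER_CUBIC)
b=cv2.resize(e["image"][155:230,265:345],None,fx=3.6,fy=3.6,interpolation=cv2.INTER_CUBIC); o=np.zeros((374,800,3),np.uint8)
o[:a.shape[0],:a.shape[1]]=a; o[:b.shape[0],510:510+b.shape[1]]=b; save(o,"turn1.png")
E
```

```text
(no output)
```

View pics/turn1.png

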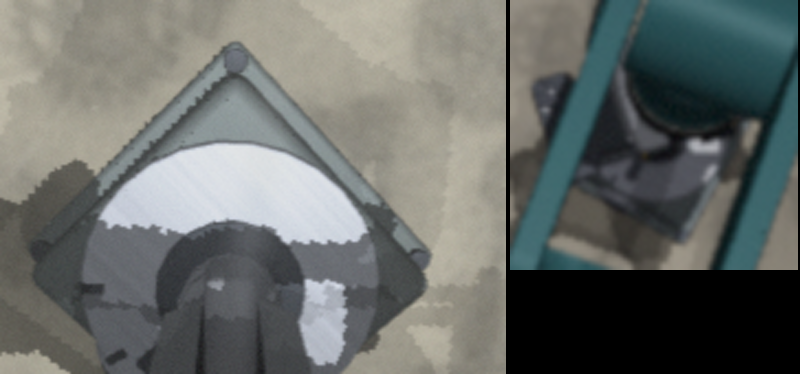

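The wrist view shows both ribs, at (115,355) for 12° and (92,290) for 45°. The tab near (148,358) is still on the near side of the first rib, and the top camera is blocked by the arm. I'll unroll the face about the axis so I can measure the tab angle against the ribs.

```bash
cat > polar.py <<'E'
from h import *
import sys
# unroll face plane z=.053 about axis: columns = clockwise angle from port (deg -40..100), rows = radius 24..54 mm
ax=np.array([.495,-.118]); port=np.radians(float(sys.argv[2]))
s,d,_=grab("wrist"); T=np.linalg.inv(Twt(s)@np.array(d["T_tool_cam"]))
A,r=np.meshgrid(np.radians(np.linspace(-40,100,700)),np.linspace(.024,.054,150))
W=np.stack([ax[0]+r*np.cos(port-A),ax[1]+r*np.sin(port-A),0*r+.053],-1)@T[:3,:3].T+T[:3,3]
u=(W[...,0]/W[...,2]*d["fx"]+d["cx"]).astype(np.float32); v=(W[...,1]/W[...,2]*d["fy"]+d["cy"]).astype(np.float32)
o=cv2.remap(d["image"],u,v,cv2.INTER_LINEAR); np.save("polar.npy",o)
for k in range(-40,101,20): cv2.putText(o,str(k),(int((k+40)*5),12),0,.4,(255,0,0),1); o[:5,min(699,(k+40)*5)]=(255,0,0)
save(o,sys.argv[1])
E
python3 - <<'E'
from h import *
t=np.load("top.npz"); P=t["P"]; p=P[203,299]; print(p, np.degrees(np.arctan2(p[1]+.118,p[0]-.495)))
q=P[155:230,265:345].reshape(-1,3); m=(q[:,2]>.012)&(q[:,2]<.12)
print(cv2.minAreaRect((q[m][:,:2]*1000).astype(np.float32)))
E
python3 polar.py pol1.png 207
```

```text
[ 0.45946081 -0.10192085  0.05866186] 155.65637243646302
((491.2576904296875, -117.00489807128906), (117.84285736083984, 120.62669372558594), 62.04795837402344)
```

View pics/pol1.png

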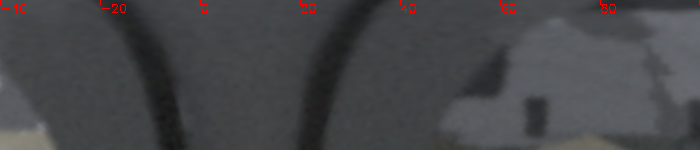

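I used the wrong port angle: it is 152°, so the plot is offset by 55°. Corrected, the ribs are at 12° and about 44°, which matches the description, and the tab's right edge is at about 4–5°, so the tab is still near 0. I'll continue.

```bash
cat > tab.py <<'E'
# dark runs at tab radius (41 mm) and rib radius (47.5) in the unrolled view
import numpy as np
g=np.load("polar.npy").mean(2)
for n,rr in(("tab",(.0385,.0425)),("rib",(.0455,.0495))):
    p=g[int((rr[0]-.024)/.03*150):int((rr[1]-.024)/.03*150)].mean(0)
    print(n," ".join(f"{int(x)}" for x in p[150:500].reshape(-1,10).mean(1)))
E
python3 -m inch '{"grip":[0,0],"delta_pos":[[0,0,0],[0,0,0]],"dr":[[0,0,0.04],[0,0,0.04]]}' >/dev/null; python3 st.py;python3 polar.py a1.png 152; python3 tab.py
python3 -m inch '{"grip":[0,0],"delta_pos":[[0,0,0],[0,0,0]],"dr":[[0,0,0.04],[0,0,0.04]]}' >/dev/null; python3 st.py;python3 polar.py a2.png 152;python3 tab.py
```

```text
t 6.92 turned 0.503 pos [ 0.4949 -0.1177  0.093 ] F [ 0.1 -0.3  0. ] M [ 0.112  0.215 -0.009]
tab 65 66 64 65 66 64 57 57 86 92 93 92 91 92 91 92 92 92 92 92 92 93 93 92 85 78 76 78 91 95 100 103 103 106 105
rib 65 65 65 69 83 90 90 90 91 86 56 49 78 91 91 91 92 93 93 93 93 93 93 92 91 82 63 45 56 76 79 79 98 101 102
t 7.22 turned 0.581 pos [ 0.4949 -0.1177  0.093 ] F [-0.6 -0.2  0.6] M [0.081 0.227 0.044]
tab 64 65 65 66 65 66 65 66 74 86 90 91 91 90 91 91 90 91 91 91 92 91 91 92 92 92 89 79 74 74 75 74 83 92 99
rib 65 65 64 64 64 66 78 89 90 86 55 48 78 90 90 90 91 91 93 93 92 91 91 92 91 91 73 46 55 74 76 75 74 75 75
```

```bash

python3 -m inch '{"grip":[0,0],"delta_pos":[[0,0,0],[0,0,0]],"dr":[[0,0,0.04],[0,0,0.04]]}' >/dev/null; python3 st.py;python3 polar.py a3.png 152; python3 tab.py
python3 -m inch '{"grip":[0,0],"delta_pos":[[0,0,0],[0,0,0]],"dr":[[0,0,0.04],[0,0,0.04]]}' >/dev/null; python3 st.py;python3 polar.py a4.png 152;python3 tab.py
python3 -c "
import cv2,numpy as np
cv2.imwrite('pics/stk.png',np.vstack([cv2.resize(cv2.imread(f'pics/a{i}.png'),(700,148)) for i in (1,2,3,4)]))"
```

```text
t 7.53 turned 0.658 pos [ 0.4949 -0.1176  0.093 ] F [-1.5 -0.2  0.7] M [0.138 0.251 0.005]
tab 64 64 65 65 65 64 64 64 65 64 70 83 90 91 91 90 91 90 91 91 91 91 91 91 91 92 92 91 87 75 73 74 76 76 77
rib 64 64 65 65 64 65 65 65 74 82 52 46 75 89 90 90 90 90 91 92 92 91 91 91 91 90 72 49 59 83 77 74 75 74 74
t 7.83 turned 0.736 pos [ 0.4949 -0.1176  0.093 ] F [-1.   0.3 -0.1] M [ 0.083  0.26  -0.011]
tab 46 64 65 64 65 64 65 65 65 64 65 66 69 80 89 90 89 90 91 91 91 91 91 91 92 92 92 90 90 90 81 73 75 77 78
rib 64 65 63 64 64 64 65 63 65 64 60 51 76 90 89 90 90 91 92 91 92 91 91 90 90 90 73 49 63 94 97 87 83 84 81
```

View pics/stk.png

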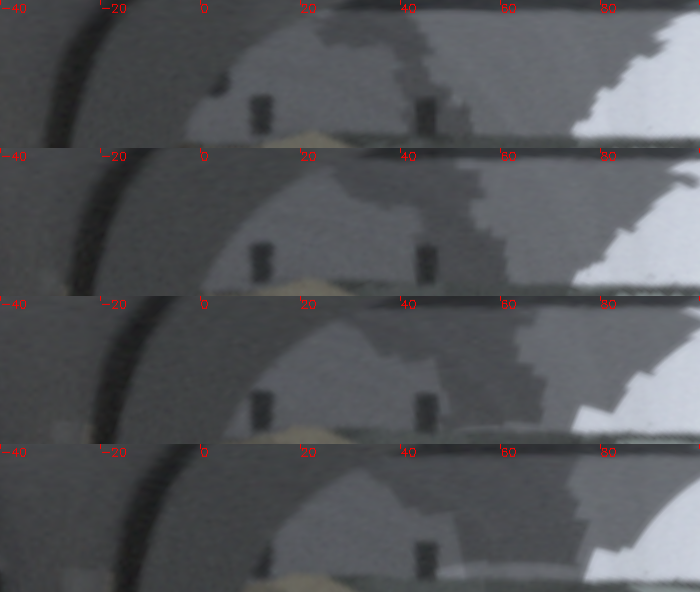

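The stack shows the ribs fixed at 12° and 45°, with the finger's silhouette sweeping over the tab, which was last visible at 2–5° when the turn was 0.50 rad. So the bite lies between 0.50 and 0.80 rad. Stopping at about 1.12 rad puts the tab at 0.32–0.62, between the ribs either way. I'll get there in steps, also watching the joint 6 torque.

```bash
echo 'print("tau6",s["tau"][5].round(3))' >> st.py
python3 -m inch '{"grip":[0,0],"delta_pos":[[0,0,0],[0,0,0]],"dr":[[0,0,0.05],[0,0,0.05]]}' >/dev/null; python3 st.py
python3 -m inch '{"grip":[0,0],"delta_pos":[[0,0,0],[0,0,0]],"dr":[[0,0,0.05],[0,0,0.05]]}' >/dev/null; python3 st.py
python3 -m inch '{"grip":[0,0],"delta_pos":[[0,0,0],[0,0,0]],"dr":[[0,0,0.05],[0,0,0.05]]}' >/dev/null; python3 st.py
python3 -m inch '{"grip":[0,0,0],"delta_pos":[[0,0,0],[0,0,0],[0,0,0]],"dr":[[0,0,0.04],[0,0,0.04],[0,0,0.04]]}' >/dev/null; python3 st.py
```

```text
t 8.12 turned 0.833 pos [ 0.4949 -0.1176  0.093 ] F [-0.1  0.9  0.8] M [ 0.141  0.267 -0.037]
tau6 0.163
t 8.38 turned 0.93 pos [ 0.4949 -0.1175  0.093 ] F [0.3 1.  0.2] M [ 0.169  0.223 -0.002]
tau6 0.159
t 8.62 turned 1.027 pos [ 0.4949 -0.1175  0.093 ] F [-0.6  0.2  0.7] M [ 0.19   0.26  -0.006]
tau6 0.155
t 9.0 turned 1.105 pos [ 0.4949 -0.1175  0.093 ] F [-0.4  0.5  1.2] M [0.2   0.201 0.006]
tau6 0.009
```

```bash
python3 -m inch '{"grip":[60,60,60,60,60,60,60,60],"delta_pos":[[0,0,0],[0,0,0],[0,0,0],[0,0,0],[0,0,-0.2],[0,0,-0.5],[0,0,-0.75],[0,0,-0.75]],"dr":[[0,0,0],[0,0,0],[0,0,0],[0,0,0],[0,0,0],[0,0,0],[0,0,0],[0,0,0]]}'
python3 polar.py b1.png 152; python3 tab.py
python3 - <<'E'
from h import *
s,d,P=grab("wrist"); a=d["image"][60:320,120:440]; b=cv2.resize(cv2.imread("pics/b1.png")[...,::-1],(700,150)); o=np.zeros((590,700,3),np.uint8)
o[:150]=b; o[160:160+420,:517]=cv2.resize(a,(517,420)); save(o,"b1v.png")
m=(P[...,2]>.098)&(P[...,2]<.125)&(np.hypot(P[...,0]-.494,P[...,1]+.118)<.04); q=P[m]
print(cv2.minAreaRect((q[:,:2]*1000).astype(np.float32)))
E
```

```text
clock: 10.0
eef_pos: [0.4971, -0.1181, 0.2096]
tcp_rot: [3.092, -0.548, 0.01]
ft_force: [0.0, 0.1, 0.1]
grip_width: 0.0599
tab 82 81 78 77 79 79 82 97 112 123 126 125 116 88 67 63 63 64 71 102 123 127 128 127 127 128 128 126 125 124 125 125 128 131 129
rib 87 85 84 83 82 87 102 118 122 109 76 77 112 124 124 125 126 126 126 127 128 126 126 126 126 122 93 70 96 125 129 127 126 124 126
((496.17474365234375, -118.41590881347656), (12.843465805053711, 48.648590087890625), 69.69740295410156)
```

View pics/b1v.png

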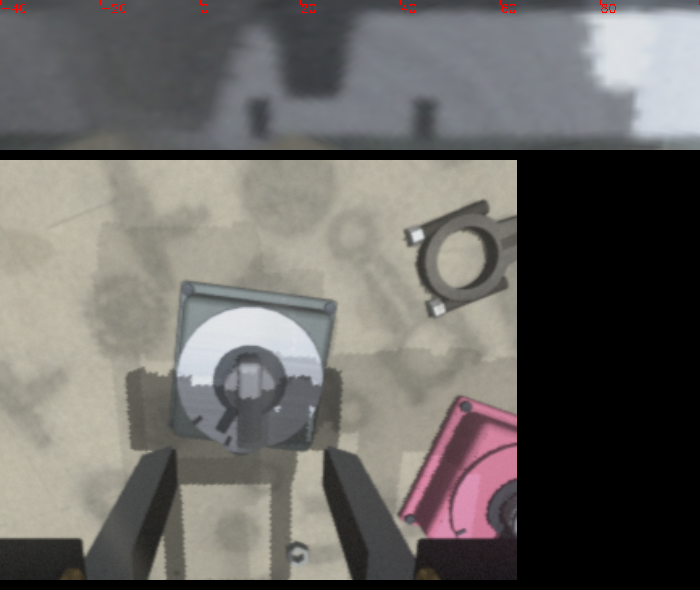

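The unrolled view puts the tab at about 15–28° (centre about 22°, 0.38 rad), wholly between the ribs at 12° and 45°. The fingers are open and well clear above, so I'm handing in.

```bash
python3 -c "
from h import *
s=monitor.observe();print(s['clock'],s['ft_force'].round(1),s['grip_width']);print(ticket.sign_off())"
```

```text
10.1 [ 0.9  0.6 -0.2] 0.06008555521818567
the job is handed in; nothing more can be done
None
```

The drain plug is snug, and I handed the job in at about 10 s. I gripped the T-bar on the grey housing once and turned it clockwise 1.11 rad in small steps. Then I opened the fingers and lifted clear to about 0.21 m.

- **Tab position:** from close above, the tab spans about 15° to 28°, centred near 22° (0.38 rad). That is wholly between the ribs, which I measured at about 12° and 45°.
- **Turn of the bar:** the bar's direction before and after also gives about 1.11 rad, so the grip did not slip.
- **Gripper:** contact forces stayed around 1 N, and nothing was touching at hand-in.
- **Bite not felt:** wrist moment was too noisy to show when the taper bit. The finger also hid the tab from about 0.5 rad on. I picked the stopping angle from the last clear view of the tab and the stated loose range, then confirmed it after letting go.
- **Hex plug and look-alikes:** the arm never came near contact with the hex plug or the blue and pink look-alikes. I did not measure them again afterwards.

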